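# Sweep doll bases through the gate

### The arm

A 6-joint arm with a two-finger parallel gripper is mounted at the origin on the work surface. World frame = base frame: x ahead of the robot, y to its left, z up, the work surface at z = 0. Lengths are in m, angles in rad, forces in N, time in s.
With the tool pointing down it reaches from about 0.375 to 0.75 m from the base axis. Payload 9 kg.
Tool frame: the origin (TCP) lies where the fingers leave the gripper's body, on its centre line; the fingertips stand 73 mm ahead of it and the grasp point (between the pads) lies ahead of it (env.grasp_offset is the z of the grasp point in the tool frame, in m); z points along the fingers, y is the line along which they close (so a half turn about z gives the same grasp; the last joint's range is limited). The gripper opens to 85 mm and grips with 20 to 120 N. Pads are 22 mm wide; open, the fingers measure 114 mm over their backs; the gripper's body (76 mm by 85 mm) begins 54 mm behind the grasp point. The pads swing forward as they close: fully open they stand 13 mm farther back than shut.
Start: joints at [1.105, 0.104, 0.097, 1.564, 0, 1.353], TCP at [0.147, 0.582, 0.304] pointing down, gripper open.
Joint ranges: [-2.99, 2.99], [-0.84, 1.86], [-1.1, 1.16], [-1.84, 2.11], [-1.51, 1.56], [-3.14, 3.14]. Speed limits (rad/s): [2.22, 2.22, 2.57, 3.14, 3.14, 3.14].

### API

Orientations are given as a rotation vector (axis times angle).
In Python, from workcell import env gives the robot as it stands.
- The arm moves only by the shell command python3 -m crank 'ROWS' [OPENING] [FORCE]. ROWS is JSON, a list that holds one entry, the list of rows, each a list of 6 numbers: the shift along the tool's x, y, z in m, then the turn, a rotation vector about the tool's x, y, z in degrees. A call has 1 to 20 rows; each row shifts and turns the commanded pose from where the row before left it, along the tool's axes as they then stand; what a row does not reach is not made up. A row lasts 1/8 s, in which the tool goes at most 62.5 mm and 10.7 degrees, less where a joint would pass 70% of its speed; a pose out of reach is approached as far as the arm can. A call is refused whole if a number of a shift passes 0.0625 or a number of a turn 10.7, either way. A call with a gripper value outside its range is refused whole. OPENING is the closure, from -1 (fully open) to 1 (shut), set as the call begins (- or left out, the last holds). The fingers move at their own pace and stop on an object; FORCE is the grip in N (left out, the last holds). Time passes only in rows, so rows that do not move let the fingers close. It gives the time, the measured TCP pose, the force, the opening and the grip force at its end, in the units of the state.
- env.sense(): the state, without advancing time (a new reading comes with each control period).
- env.capture(name): name is "side" or "top" or "wrist"; returns the picture (420x560x3 uint8, red, green, blue); there is no depth.
- env.camera_info(name): a dict with "fovy" (degrees; the focal length in pixels is half the picture's height over the tangent of half this angle, whatever the lens; pixels are square), "cx", "cy" (the principal point, pixels), "xyz" and "orientation" of the camera in the world. Camera axes: x right, y down, z forward; pixel columns grow to the right and rows downward; lengths in m; the calibration is good to about 2 mm. The wrist camera is an equidistant fisheye: a pixel r from the principal point sees the ray r / f radians off the axis. A picture is of the moment at which its call begins: read the wrist's pose just before it. camera_info takes no time and is no camera call; for the wrist camera it gives the pose at the moment of the call.
- env.close_job(): hands the job in; it is judged then, once.
The state is a dict: "time": time; "joints": joint angles; "dq": joint speeds; "joint_efforts": joint torques, N m; "tcp_pos": TCP position; "tcp_rot": TCP orientation; "contact_force": force on the tool from outside, world axes, zero at the start; "torque": the same for the moment, N m; "finger_gap": opening from 0.0 (shut) to 1.0 (fully open); "grasp_force": force on a finger pad.
Only numpy, scipy, OpenCV 4.12 (cv2) and the standard library are available. Lean on these libraries where they do the work, as an engineer would, in place of code of your own. Each camera call takes 0.05 s, during which the arm holds its last target. There are 200 camera calls.

### The job

With the fingertips, sweep the three bare-wood doll bases along the deck and through the narrow gate one at a time, so that each drops into the slot behind it: the largest first, then the medium one, then the smallest. Only push them, never pick them up, and leave everything else standing where it is.

Things in the scene. Friction and masses are not known exactly. Their poses are not given: they have to be found in the camera images.
- box: fixed wooden sweeping box. Origin on the table, z up. Its flat deck lies 80 mm above the table and is 292 mm wide in its x (-146 to 146 mm) and runs from y = -177 mm to the gate wall at y = 118 mm. Lips 10 mm high and 9 mm thick edge the deck at both x sides and at the -y end. The +y end is a gate wall, 22 mm above the deck, 12 mm thick (y = 118 to 130 mm), broken only by the gate. At y = 130 mm the deck ends and the slot begins
- gate (a point): middle of the gate at deck level, half-way through the gate wall (box frame: x 0, y 124 mm). The gate is a gap 54 mm wide (along the box's x) in the 12 mm thick, 22 mm high gate wall; one passes through it along the box's +y. It has the axes of the box
- slot (a point): middle of the slot's floor. The slot is an open-topped pit straight behind the gate, 64 mm wide in the box's x, 116 mm long in its y, floor 72 mm below the deck, with walls rising 22 mm above deck level on the three other sides. A base pushed past the deck's edge drops in by itself
- base_large_center (a point): centre (half-way up) of the large bare-wood doll base, a turned disc 44 mm in diameter and 20 mm tall, lying flat and loose on the deck; z up through the disc
- base_medium_center (a point): centre (half-way up) of the medium bare-wood doll base, a turned disc 36 mm in diameter and 20 mm tall, lying flat and loose on the deck; z up through the disc
- base_small_center (a point): centre (half-way up) of the small bare-wood doll base, a turned disc 28 mm in diameter and 20 mm tall, lying flat and loose on the deck; z up through the disc
- doll_a: a lacquered nesting doll 65 mm tall, 32 mm across, standing on the deck; loose, to be left alone; origin at the centre of its underside, z up
- doll_b: a lacquered nesting doll 55 mm tall, 27 mm across, standing on the deck near the gate wall; loose, to be left alone; origin at the centre of its underside, z up
- doll_tall: a lacquered nesting doll 170 mm tall, 83 mm across, standing on the table to the right of the box; loose, to be left alone; origin at the centre of its underside, z up
- jar: a closed jar 70 mm tall, 64 mm across, on the table to the left of the box; loose, to be left alone; origin at the centre of its underside, z up
- paint_cup: a grey cup of paint 76 mm tall, 72 mm across, on the table to the left of the box; loose, to be left alone; origin at the centre of its underside, z up
- saucer: an upturned jar lid 12 mm tall, 84 mm across, on the table to the right of the box; loose, to be left alone; origin at the centre of its underside, z up
- pot_pink: a small lidded paint pot 57 mm tall, 64 mm across, on the table to the right of the box; loose, to be left alone; origin at the centre of its underside, z up

How it is judged:
On the way, in this order (a step that is already met when the one before it is completed fails the run):
1. the largest base is in the slot, the other two are not (y of base_large_center in the frame of box between 0.13 and 0.25 m and x of base_large_center in the frame of box between -0.033 and 0.033 m and height (world z) of base_large_center below 0.074 m and not (y of base_medium_center in the frame of box between 0.13 and 0.25 m and x of base_medium_center in the frame of box between -0.033 and 0.033 m and height (world z) of base_medium_center below 0.074 m) and not (y of base_small_center in the frame of box between 0.13 and 0.25 m and x of base_small_center in the frame of box between -0.033 and 0.033 m and height (world z) of base_small_center below 0.074 m)), for 0.2 s.
2. the largest and medium bases are in the slot, the smallest is not (y of base_large_center in the frame of box between 0.13 and 0.25 m and x of base_large_center in the frame of box between -0.033 and 0.033 m and height (world z) of each of base_large_center, base_medium_center below 0.074 m and y of base_medium_center in the frame of box between 0.13 and 0.25 m and x of base_medium_center in the frame of box between -0.033 and 0.033 m and not (y of base_small_center in the frame of box between 0.13 and 0.25 m and x of base_small_center in the frame of box between -0.033 and 0.033 m and height (world z) of base_small_center below 0.074 m)), for 0.2 s.
3. all three bases are in the slot (y of base_large_center in the frame of box between 0.13 and 0.25 m and x of base_large_center in the frame of box between -0.033 and 0.033 m and height (world z) of each of base_large_center, base_medium_center, base_small_center below 0.074 m and y of base_medium_center in the frame of box between 0.13 and 0.25 m and x of base_medium_center in the frame of box between -0.033 and 0.033 m and y of base_small_center in the frame of box between 0.13 and 0.25 m and x of base_small_center in the frame of box between -0.033 and 0.033 m), for 0.2 s.
At the end, for the whole second after the job is handed in: The centres of all three bases lie within the slot (in the box's frame y 130 to 250 mm, |x| under 33 mm) and below 74 mm above the table, that is at least 6 mm under the deck, each at rest (under 0.02 m/s) (all of step 3 and linear speed of each of base_large, base_medium, base_small below 0.02 m/s); the robot touches nothing.
It fails at once if a base is lifted: its centre rises 16 mm or more above where it lies on the deck (height (world z) of any of base_large_center, base_medium_center, base_small_center above 0.106 m).
It fails at once if a bystander (doll, jar, cup, saucer or pot) is moved by more than 20 mm or tipped by more than 0.4 rad (distance of any of doll_a, doll_b, doll_tall, jar, paint_cup, saucer, pot_pink from where it was at the start of the episode above 0.02 m or angle between any of doll_a, doll_b, doll_tall, jar, paint_cup, saucer, pot_pink's own z axis and vertical above 0.4 rad).
It also fails if it takes over 72 s, if anything falls off the work surface, if the arm or the gripper's body presses on something with over 40 N, if the wrist force passes 120 N, or if a joint passes its speed limit or range.

## Working session

There is one attempt and no reset: what is moved stays moved. The work goes in short steps, Python scripts to look and compute and a shell command to move; the robot and the scene stay as the last step left them, time stands still between calls to the robot, and variables do not carry over. Pictures are saved under pics/ and viewed, at most 10 in all, crops included, and the job is handed in when it is done.

```bash
mkdir -p pics; ls; python3 - <<'E'
from workcell import env
import cv2
s=env.sense();print(s['tcp_pos'],s['tcp_rot'],s['time'],env.grasp_offset)
for n in('top','side'):
    print(n,env.camera_info(n)); cv2.imwrite(f'pics/{n}0.png',env.capture(n)[:,:,::-1])
E
```

```text
pics
[0.14703841 0.5814661  0.30314567] [-3.88182464e-01 -3.11711027e+00  1.91687705e-03] 0.0 0.0539
top {'fovy': 49.68265708583101, 'cx': 269.5024209919267, 'cy': 204.02204373510682, 'xyz': array([ 0.36336485, -0.03299069,  1.42161077]), 'orientation': array([-2.16638229,  2.15328389, -0.14807006])}
side {'fovy': 45.74610390526911, 'cx': 278.7459799317344, 'cy': 206.73009971536538, 'xyz': array([-0.44813092, -1.00549429,  1.1306219 ]), 'orientation': array([-2.10087545,  0.85475165, -0.42451592])}
```

View pics/top0.png

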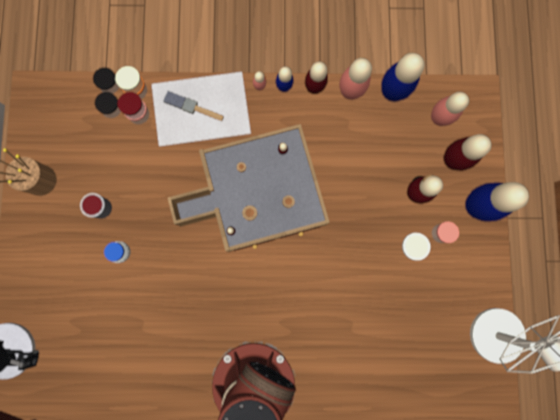

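View pics/side0.png

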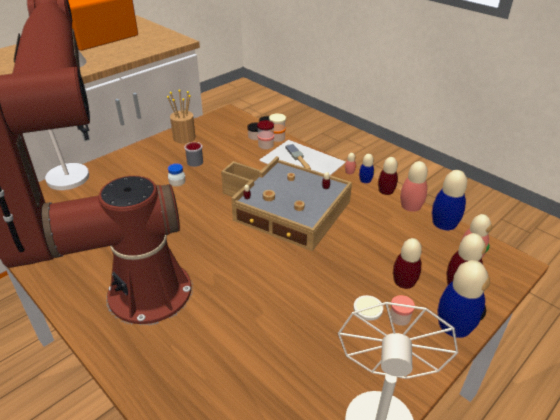

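Top view: box tilted, slot at about (192,205), small base (241,168), medium (288,201), large (250,213), doll_a (283,148), doll_b (231,231). The gate points left, roughly world +y.

```bash
cat > h.py <<'E'
import numpy as np,cv2
from scipy.spatial.transform import Rotation as R
from workcell import env
def cast(n,uv,z,ci=None):
    c=ci or env.camera_info(n); uv=np.atleast_2d(np.float64(uv))
    f=210/np.tan(np.radians(c['fovy']/2)); d=(uv-[c['cx'],c['cy']])/f
    if n=='wrist':
        r=np.linalg.norm(d,axis=1,keepdims=True); v=np.c_[d/np.maximum(r,1e-9)*np.sin(r),np.cos(r)]
    else: v=np.c_[d,np.ones(len(d))]
    v=R.from_rotvec(c['orientation']).apply(v)
    return c['xyz']+v*((z-c['xyz'][2])/v[:,2])[:,None]
E
python3 - <<'E'
from h import *
im=cv2.imread('pics/top0.png')
c=im[115:260,160:340]; cv2.imwrite('pics/crop.png',cv2.resize(c,None,fx=4,fy=4,interpolation=cv2.INTER_CUBIC))
hsv=cv2.cvtColor(im,cv2.COLOR_BGR2HSV)
m=((hsv[:,:,1]<70)&(hsv[:,:,2]>60)&(hsv[:,:,2]<150)).astype('uint8')
m[:115]=0;m[260:]=0;m[:,:200]=0;m[:,340:]=0
n,l,st,ce=cv2.connectedComponentsWithStats(m)
k=1+np.argmax(st[1:,4]);d=(l==k).astype('uint8');print(st[k])
ct=max(cv2.findContours(d,0,2)[0],key=cv2.contourArea)
r=cv2.minAreaRect(ct);b=cv2.boxPoints(r);print(r);print(b);print(cast('top',b,.08))
h=cv2.fillPoly(np.zeros_like(d),[cv2.convexHull(ct)],1)&(1-d)
w=h&((hsv[:,:,1]>90)).astype('uint8')
n,l,st,ce=cv2.connectedComponentsWithStats(w)
for i in range(1,n):
    if st[i,4]>15: print(st[i],ce[i],cast('top',ce[i],.10)[0],hsv[l==i].mean(0))
E
```

```text
[ 200  129  125  118 9359]
((254.93930053710938, 189.13172912597656), (96.85870361328125, 119.03072357177734), 74.93151092529297)
[[184.87999 157.84   ]
 [299.8179  126.89517]
 [324.9986  220.42346]
 [210.0607  251.36829]]
[[ 0.67416476  0.21085229  0.08      ]
 [ 0.77327055 -0.13630445  0.08      ]
 [ 0.48742614 -0.2103081   0.08      ]
 [ 0.39401405  0.12880957  0.08      ]]
[279 148   8   6  26] [282.15384615 150.92307692] [ 0.6928387  -0.08180924  0.1       ] [ 71.73076923 127.34615385  73.19230769]
[200 157  13  39 274] [205.37591241 180.55474453] [0.60149212 0.14480928 0.1       ] [ 15.10583942 116.75912409 143.83941606]
[237 163   9   9  54] [240.83333333 166.7037037 ] [0.64395105 0.04073056 0.1       ] [ 14.61111111 117.01851852 167.38888889]
[283 196  11  11  94] [287.95744681 201.19148936] [ 0.54165123 -0.09916931  0.1       ] [ 14.69148936 117.82978723 163.43617021]
[243 206  14  14 143] [249.37062937 212.62937063] [0.50708352 0.01389249 0.1       ] [ 14.78321678 117.95804196 166.03496503]
[201 209  27  36 345] [215.30724638 223.02028986] [0.47594031 0.11292307 0.1       ] [ 14.86376812 120.17391304 143.54492754]
```

View pics/crop.png

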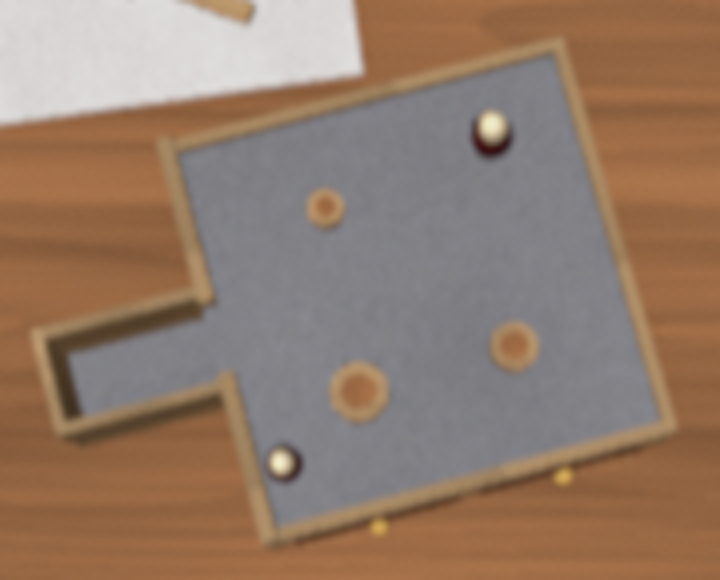

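```bash
cat >> h.py <<'E'
pix=np.array([[556,55],[660,422],[275,527],[180,152]])/4+[160,115]-.4
wp=np.array([[.137,-.168],[-.137,-.168],[-.137,.118],[.137,.118]])
W=cast('top',pix,.08)[:,:2]
a=wp-wp.mean(0);b=W-W.mean(0)
ang=np.arctan2((a[:,0]*b[:,1]-a[:,1]*b[:,0]).sum(),(a*b).sum())
RB=np.array([[np.cos(ang),-np.sin(ang)],[np.sin(ang),np.cos(ang)]])
OB=W.mean(0)-RB@wp.mean(0)
def box(p): return (np.atleast_2d(p)[:,:2]-OB)@RB
E
python3 - <<'E'
from h import *
print(OB,np.degrees(ang)); print(np.round(box(W)*1000,1))
for n,u in dict(S=(240.83,166.7),M=(287.96,201.19),L=(249.37,212.63)).items(): print(n,np.round(box(cast('top',u,.1))*1000,1))
g=np.array([[208,300],[228,377]])/4+[160,115]-.4
print('gate posts',np.round(box(cast('top',g,.102))*1000,1))
s=env.sense();T=R.from_rotvec(s['tcp_rot']).as_matrix();print(T.round(3)); 
print('tcp box',box(s['tcp_pos'])*1000,s['tcp_pos'],s['finger_gap'])
for n,u in dict(a=(282.6,147),b=(230.6,230.5)).items(): print(n,np.round(box(cast('top',u,.13))*1000,1))
E
```

```text
[ 0.58259968 -0.00451701] 15.344288869165581
[[ 145.5 -172.7]
 [-145.  -172.4]
 [-146.3  123. ]
 [ 145.7  122.2]]
S [[71.2 27.4]]
M [[-64.5 -80.5]]
L [[-68.   37.7]]
gate posts [[ 26.4 127.7]
 [-32.7 127.5]]
[[-0.969  0.245 -0.001]
 [ 0.245  0.969 -0.001]
 [ 0.    -0.001 -1.   ]]
tcp box [[-264.9581697   680.36036777]] [0.14705045 0.58147781 0.30319702] 1.0011877513983287
a [[  89.9 -105. ]]
b [[-107.1  102.2]]
```

```bash
sed -i 's/\.137/.146/g; s/-\.168/-.177/g' h.py; cat >> h.py <<'E'
def need(bx,by,z):
    "tool-frame shift (mm) to put TCP at box x,y (mm) and world z (mm); yaw of tool x in box frame"
    s=env.sense();T=R.from_rotvec(s['tcp_rot'])
    t=np.r_[OB+RB@(np.array([bx,by])/1000),z/1000]
    M=T.as_matrix();print('shift',np.round(T.inv().apply(t-s['tcp_pos'])*1000,1),'yaw',np.round(np.degrees(np.arctan2(M[1,0],M[0,0])-ang)%360,2),'at',np.round(box(s['tcp_pos'])[0]*1000,1),np.round(s['tcp_pos'][2]*1000,1),'gap',round(s['finger_gap'],3),'F',np.round(s['contact_force'],1),'t',s['time'])
E
python3 -m crank '[[[0,0,0,0,0,-9.8],[0,0,0,0,0,-9.8],[0,0,0,0,0,-9.9],[0,0,0,0,0,0]]]' 0.62
python3 -c "
from h import *
need(-120,33,303);print(OB,env.sense()['tcp_rot'])
for n,u in dict(S=(240.83,166.7),M=(287.96,201.19),L=(249.37,212.63)).items(): print(n,np.round(box(cast('top',u,.1))*1000,1))"
```

```text
time: 0.6
tcp_pos: [0.1471, 0.5816, 0.3035]
tcp_rot: [0.416, -3.113, 0.001]
contact_force: [0.2, 0.6, -0.5]
finger_gap: 0.192
grasp_force: 0.0
shift [-146.1 -642.7    0.8] yaw 179.89 at [-264.9  675.9] 303.5 gap 0.192 F [ 0.2  0.6 -0.5] t 0.6
[ 5.81409780e-01 -1.77177143e-04] [ 4.16410955e-01 -3.11349408e+00  8.64760414e-04]
S [[71.1 22.9]]
M [[-64.5 -85. ]]
L [[-68.   33.2]]
```

```bash
python3 -m crank '[[[-0.009,-0.04,0,0,0,0],[-0.009,-0.04,0,0,0,0],[-0.009,-0.04,0,0,0,0],[-0.009,-0.04,0,0,0,0],[-0.009,-0.04,0,0,0,0],[-0.009,-0.04,0,0,0,0],[-0.009,-0.04,0,0,0,0],[-0.009,-0.04,0,0,0,0],[-0.009,-0.04,0,0,0,0],[-0.009,-0.04,0,0,0,0],[-0.009,-0.04,0,0,0,0],[-0.009,-0.04,0,0,0,0],[-0.009,-0.04,0,0,0,0],[-0.009,-0.04,0,0,0,0],[-0.009,-0.04,0,0,0,0],[-0.009,-0.04,0,0,0,0],[0,0,0,0,0,0]]]'
python3 - <<'E'
from h import *
need(-120,33,200)
ci=env.camera_info('wrist');print(ci)
cv2.imwrite('pics/w1.png',env.capture('wrist')[:,:,::-1])
E
```

```text
time: 2.72
tcp_pos: [0.4556, 0.0004, 0.3033]
tcp_rot: [0.407, -3.114, -0.0]
contact_force: [0.3, 0.4, 0.4]
finger_gap: 0.194
grasp_force: 0.0
shift [ -1.3  -0.9 103.3] yaw 179.53 at [-121.2   33.8] 303.3 gap 0.194 F [0.3 0.4 0.4] t 2.725
{'fovy': 65.70646984690485, 'cx': 275.3541531725626, 'cy': 209.16311327268826, 'xyz': array([ 0.37997443, -0.01925552,  0.37248376]), 'orientation': array([1.78755885, 2.32459628, 0.36460341])}
```

View pics/w1.png

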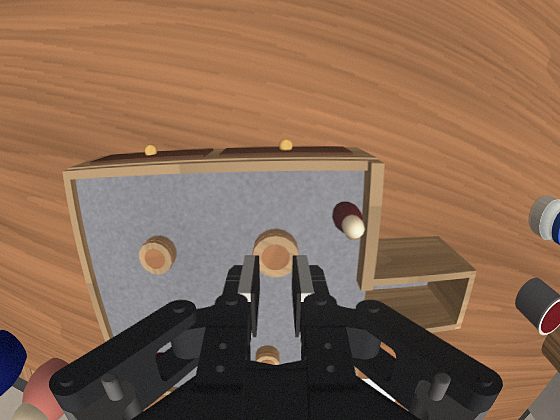

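The wrist view shows the large base at (275,257), the medium one at (156,256), and the near gate post's edge at (367,290), with the fingertips just short of the large base.

```bash
python3 - <<'E'
from h import *
ci=env.camera_info('wrist')
for n,u,z in [('L',(275,257),.1),('M',(156.5,256.5),.1),('post corner inner top',(361,287),.102),('wall inner corner low',(360,180),.08),('lip inner -x -y',(77,178),.08),('tip L',(245,300),.235),('tip R',(305,300),.235)]:
    print(n,np.round(box(cast('wrist',u,z,ci))*1000,1))
E
```

```text
L [[-65.6  35.6]]
M [[-64.6 -80. ]]
post corner inner top [[-31.2 120.8]]
wall inner corner low [[-134.2  116.2]]
lip inner -x -y [[-141.6 -171.4]]
tip L [[-107.5   20.5]]
tip R [[-107.3   50.8]]
```

```bash
python3 -m crank '[[[0,0,0.04,0,0,0],[0,0,0.04,0,0,0],[0,0,0.03,0,0,0],[0,0,0.02,0,0,0],[0,0,0.01,0,0,0],[0,0,0.005,0,0,0],[0,0,0,0,0,0]]]'; python3 -m crank '[[[-0.006,0,0,0,0,0],[-0.006,0,0,0,0,0],[-0.006,0,0,0,0,0],[-0.006,0,0,0,0,0],[-0.006,0,0,0,0,0],[-0.006,0,0,0,0,0],[0,0,0,0,0,0]]]'
python3 - <<'E'
from h import *
need(-34,34,158)
cv2.imwrite('pics/w2.png',env.capture('wrist')[:,:,::-1])
E
```

```text
time: 3.65
tcp_pos: [0.4551, 0.0026, 0.1593]
tcp_rot: [-0.418, 3.113, -0.0]
contact_force: [-0.3, 0.7, 0.3]
finger_gap: 0.19
grasp_force: 0.0
time: 4.53
tcp_pos: [0.49, 0.012, 0.1588]
tcp_rot: [0.419, -3.113, -0.0]
contact_force: [-0.7, -0.2, 0.5]
finger_gap: 0.187
grasp_force: 0.0
shift [-51.   -1.9   0.8] yaw 179.97 at [-85.  36.] 158.8 gap 0.187 F [-0.7 -0.2  0.5] t 4.525
```

View pics/w2.png

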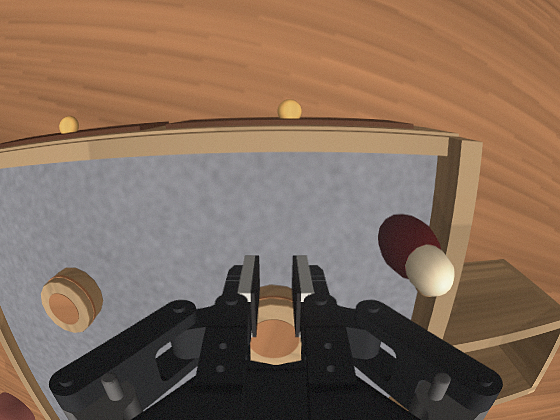

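The large base sits centred in the finger cradle at (275,330); the doll by the wall stands clear. I continue the push.

```bash
python3 -m crank '[[[-0.0064,0,0,0,0,0],[-0.0064,0,0,0,0,0],[-0.0064,0,0,0,0,0],[-0.0064,0,0,0,0,0],[-0.0064,0,0,0,0,0],[-0.0064,0,0,0,0,0],[-0.0064,0,0,0,0,0],[-0.0064,0,0,0,0,0],[0,0,0,0,0,0],[0.015,0,0,0,0,0],[0.01,0,-0.04,0,0,0],[0,0,-0.06,0,0,0],[0,0,-0.04,0,0,0],[0,0,0,0,0,0]]]'
python3 - <<'E'
from h import *
need(-105,-83,300)
ci=env.camera_info('wrist');np.save('ci3.npy',ci,allow_pickle=True)
cv2.imwrite('pics/w3.png',env.capture('wrist')[:,:,::-1])
t=env.capture('top')[:,:,::-1];cv2.imwrite('pics/t3.png',t)
hsv=cv2.cvtColor(t.copy(),cv2.COLOR_BGR2HSV)
E
```

```text
time: 6.32
tcp_pos: [0.5161, 0.0185, 0.3027]
tcp_rot: [-0.417, 3.108, -0.003]
contact_force: [0.3, 0.8, 0.4]
finger_gap: 0.192
grasp_force: 0.0
shift [  46.9 -118.3    2.7] yaw 179.96 at [-58.   35.3] 302.7 gap 0.192 F [0.3 0.8 0.4] t 6.325
```

View pics/w3.png

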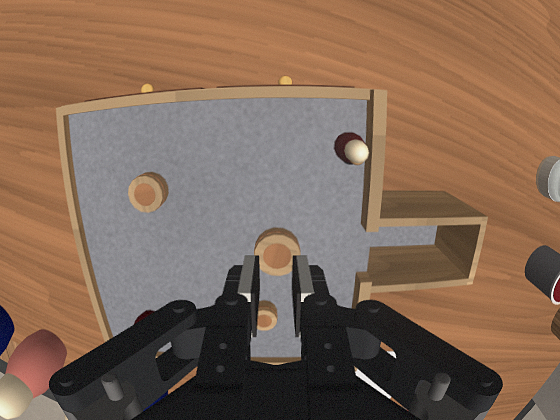

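Large base now at (277,253), medium (147,190), small (265,317); gate post ends at about (363,229) and (358,272).

```bash
python3 - <<'E'
from h import *
ci=np.load('ci3.npy',allow_pickle=True).item()
im=cv2.imread('pics/w3.png')
cv2.imwrite('pics/w3c.png',cv2.resize(im[200:310,230:400],None,fx=4.5,fy=4.5,interpolation=cv2.INTER_CUBIC))
for n,u,z in [('L',(277,252.5),.1),('M',(147,191),.1),('S',(264.5,317),.1),('postA deck',(363,231),.08),('postA top',(362,226),.102),('postB top',(357,274),.102),('corner',(368,103),.09)]:
    print(n,np.round(box(cast('wrist',u,z,ci))*1000,1))
E
```

```text
L [[-5.9 37.2]]
M [[-65.3 -81.1]]
S [[68.6 24.5]]
postA deck [[-18.7 122.4]]
postA top [[-32.5 114.4]]
postB top [[ 17.4 114.7]]
corner [[-142.1  116.5]]
```

View pics/w3c.png

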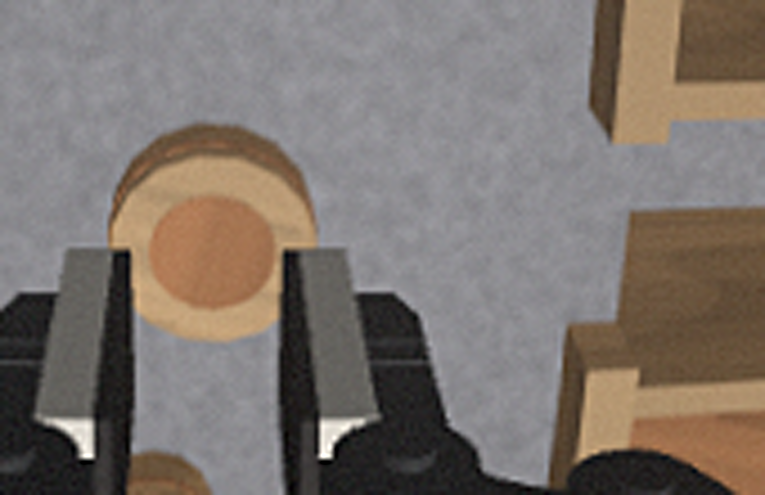

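```bash
python3 - <<'E'
from h import *
ci=np.load('ci3.npy',allow_pickle=True).item()
for n,c,z in [('L',(213,247),.1),('A top',(613,143),.102),('A top out',(668,143),.102),('A deck',(590,107),.08),('B top',(587,368),.102),('B top out',(638,370),.102),('B deck',(568,323),.08)]:
    u=np.array(c)/4.5+[230,200]-.39
    print(n,np.round(box(cast('wrist',u,z,ci))*1000,1))
E
```

```text
L [[-3.8 37.2]]
A top [[-27.2 118.6]]
A top out [[-27.  130.6]]
A deck [[-26.8 119.3]]
B top [[ 25.9 118.8]]
B top out [[ 27.  130.6]]
B deck [[ 26.7 119.5]]
```

```bash
python3 -m crank '[[[0.02,-0.039,0,0,0,0],[0.02,-0.039,0,0,0,0],[0.02,-0.039,0,0,0,0],[0,0,0.04,0,0,0],[0,0,0.04,0,0,0],[0,0,0.03,0,0,0],[0,0,0.02,0,0,0],[0,0,0.01,0,0,0],[0,0,0.004,0,0,0],[0,0,0,0,0,0]]]'
python3 -c "
from h import *
need(-26,-82,158)"
```

```text
time: 7.68
tcp_pos: [0.488, -0.1099, 0.1551]
tcp_rot: [-0.418, 3.113, -0.0]
contact_force: [0.5, -0.1, -0.4]
finger_gap: 0.187
grasp_force: 0.0
shift [-93.1  -0.8  -2.9] yaw 179.96 at [-119.1  -81.1] 155.1 gap 0.187 F [ 0.5 -0.1 -0.4] t 7.675
```

```bash
python3 -m crank '[[[-0.0066,0,-0.003,0,0,0],[-0.0066,0,0,0,0,0],[-0.0066,0,0,0,0,0],[-0.0066,0,0,0,0,0],[-0.0066,0,0,0,0,0],[-0.0066,0,0,0,0,0],[-0.0066,0,0,0,0,0],[-0.0066,0,0,0,0,0],[-0.0066,0,0,0,0,0],[-0.0066,0,0,0,0,0],[-0.0066,0,0,0,0,0],[-0.0066,0,0,0,0,0],[-0.0066,0,0,0,0,0],[-0.0066,0,0,0,0,0],[0,0,0,0,0,0],[0.015,0,0,0,0,0],[0.01,0,-0.04,0,0,0],[0,0,-0.06,0,0,0],[0,0,-0.04,0,0,0]]]'
python3 -m crank '[[[0,0,0,0,0,10],[0,0,0,0,0,10],[0,0,0,0,0,10],[0,0,0,0,0,10],[0,0,0,0,0,10],[0,0,0,0,0,10],[0,0,0,0,0,10],[0,0,0,0,0,10],[0,0,0,0,0,10],[0,0,0,0,0,0]]]'
python3 -c "
from h import *
need(-1,-7,158)"
```

```text
time: 10.05
tcp_pos: [0.553, -0.0923, 0.3009]
tcp_rot: [-0.418, 3.112, -0.002]
contact_force: [0.4, 0.0, 0.5]
finger_gap: 0.195
grasp_force: 0.0
time: 11.3
tcp_pos: [0.5528, -0.0921, 0.2979]
tcp_rot: [-1.905, -2.498, 0.0]
contact_force: [0.2, 0.5, -0.2]
finger_gap: 0.191
grasp_force: 0.0
shift [ 74.1  50.9 139.9] yaw 90.02 at [-51.9 -81.1] 297.9 gap 0.191 F [ 0.2  0.5 -0.2] t 11.3
```

```bash
python3 -m crank '[[[0.025,0.017,0,0,0,0],[0.025,0.017,0,0,0,0],[0.024,0.017,0,0,0,0],[0,0,0.04,0,0,0],[0,0,0.04,0,0,0],[0,0,0.03,0,0,0],[0,0,0.02,0,0,0],[0,0,0.01,0,0,0],[0,0,0,0,0,0]]]'
python3 -m crank '[[[0.0065,0,0,0,0,0],[0.0065,0,0,0,0,0],[0.0065,0,0,0,0,0],[0.0065,0,0,0,0,0],[0.0065,0,0,0,0,0],[0.0065,0,0,0,0,0],[0.0065,0,0,0,0,0],[0.0065,0,0,0,0,0],[0.0065,0,0,0,0,0],[0,0,0,0,0,0]]]'
python3 - <<'E'
from h import *
need(0,106,158)
ci=env.camera_info('wrist');np.save('ci4.npy',ci,allow_pickle=True)
cv2.imwrite('pics/w4.png',env.capture('wrist')[:,:,::-1])
E
```

```text
time: 12.42
tcp_pos: [0.5827, -0.0073, 0.158]
tcp_rot: [-1.905, -2.498, -0.0]
contact_force: [0.3, 0.1, -0.2]
finger_gap: 0.187
grasp_force: 0.0
time: 13.68
tcp_pos: [0.5671, 0.0497, 0.1579]
tcp_rot: [-1.905, -2.498, -0.0]
contact_force: [-0.3, 0.6, 0.6]
finger_gap: 0.185
grasp_force: 0.0
shift [54.1  0.6 -0.1] yaw 89.99 at [-0.7 51.9] 157.9 gap 0.185 F [-0.3  0.6  0.6] t 13.675
```

View pics/w4.png

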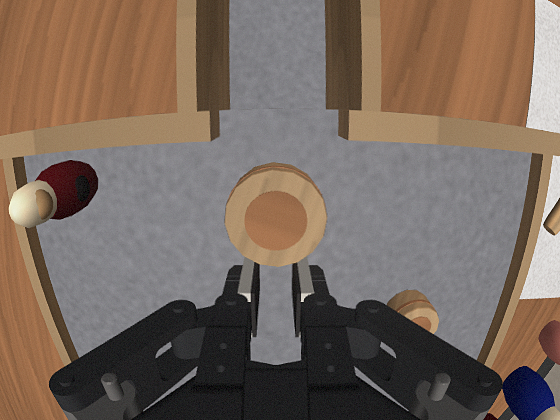

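The large base at (276,218) is nearly centred on the gate (219–340, middle 279). I shift 1 mm and push through.

```bash
python3 -m crank '[[[0.0068,0.001,0,0,0,0],[0.0068,0,0,0,0,0],[0.0068,0,0,0,0,0],[0.0068,0,0,0,0,0],[0.0068,0,0,0,0,0],[0.0068,0,0,0,0,0],[0.0068,0,0,0,0,0],[0.0068,0,0,0,0,0],[0.003,0,0,0,0,0],[0.003,0,0,0,0,0],[0,0,0,0,0,0],[0,0,0,0,0,0]]]'
python3 - <<'E'
from h import *
need(0,106,158)
cv2.imwrite('pics/w5.png',env.capture('wrist')[:,:,::-1])
E
```

```text
time: 15.22
tcp_pos: [0.5523, 0.1076, 0.1579]
tcp_rot: [1.906, 2.497, 0.0]
contact_force: [-0.2, -0.4, -0.6]
finger_gap: 0.191
grasp_force: 0.0
shift [-5.6 -0.4 -0.1] yaw 89.95 at [  0.4 111.6] 157.9 gap 0.191 F [-0.2 -0.4 -0.6] t 15.225
```

View pics/w5.png

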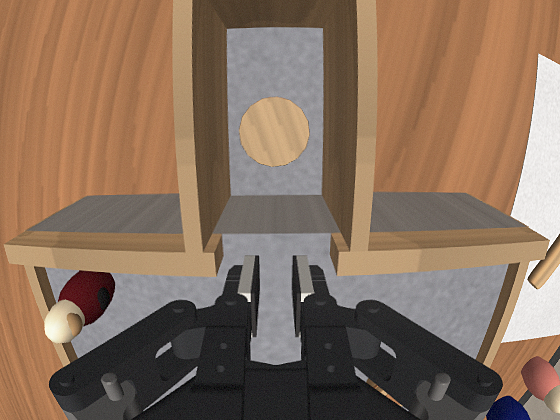

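The large base lies in the slot at (274,132), flipped and flat. Next is the medium base.

```bash
python3 -m crank '[[[-0.01,0,-0.02,0,0,0],[0,0,-0.06,0,0,0],[0,0,-0.06,0,0,0],[-0.045,0,0,0,0,0],[-0.045,0,0,0,0,0],[-0.045,0,0,0,0,0],[-0.045,0,0,0,0,0],[-0.045,0,0,0,0,0],[0,0,0,0,0,0]]]'
cat >> h.py <<'E'
def discs(name='wrist'):
    ci=env.camera_info(name);im=env.capture(name)[:,:,::-1].copy()
    h=cv2.cvtColor(im,cv2.COLOR_BGR2HSV)
    m=(h[:,:,1]>70).astype('uint8')&(h[:,:,2]>70)
    n,l,st,ce=cv2.connectedComponentsWithStats(m.astype('uint8'))
    for i in range(1,n):
        if 60<st[i,4]<6000: print(st[i],np.round(ce[i],1),np.round(box(cast(name,ce[i],.1,ci))[0]*1000,1),np.round(h[l==i].mean(0)))
    return im
E
python3 - <<'E'
from h import *
need(0,-123,158)
cv2.imwrite('pics/w6.png',discs()); print('top'); cv2.imwrite('pics/t6.png',discs('top'))
E
```

```text
time: 16.4
tcp_pos: [0.6144, -0.1227, 0.2988]
tcp_rot: [1.91, 2.493, -0.0]
contact_force: [0.0, 0.6, -0.6]
finger_gap: 0.192
grasp_force: 0.0
shift [  4.    0.5 140.8] yaw 89.73 at [  -0.6 -126.9] 298.8 gap 0.192 F [ 0.   0.6 -0.6] t 16.4
[481   3  40  54 824] [500.4  29.7] [216.3  46.2] [ 16. 107. 176.]
[346  13  35  34 895] [362.7  30. ] [72.4 21.1] [ 15. 110. 162.]
[ 257  125   42   43 1425] [277.4 145.7] [  1.5 -78.9] [ 15. 106. 170.]
[374 166  36  27 316] [386.8 175.6] [  97.1 -103.4] [102. 127.  91.]
[380 341  16  17 106] [387.5 349.1] [ 126.8 -301.7] [ 13. 131. 144.]
[155 342  17  16 103] [163.1 349.2] [-129.  -300.9] [ 13. 132. 140.]
[143 366  55  45 268] [176.1 385.4] [-125.1 -363.9] [ 13. 132. 148.]
[354 366  29  26 179] [366.3 379.1] [ 109.1 -350.8] [ 13. 131. 144.]
top
[194 105  29  15 143] [208.2 112.7] [256.9  76.2] [ 16.  98. 198.]
[237 163   9   9  66] [240.8 166.8] [70.8 23. ] [ 15. 110. 179.]
[ 82 195  20  20 296] [ 91.6 204.5] [ 74.4 472.9] [174. 161. 132.]
[552 317   8  18  71] [556.4 327. ] [-612.  -730.1] [ 14. 111. 157.]
[526 320  29  22 327] [539.3 331.4] [-610.9 -678.5] [ 14. 113. 144.]
[512 352  27  19 231] [526.8 363.3] [-684.6 -615.3] [ 14. 115. 152.]
[535 358  11  11  67] [540.3 363.4] [-694.8 -652.1] [ 14. 110. 149.]
[243 395  38  25 207] [262.6 404. ] [-595.   133.6] [  4. 134. 106.]
[279 407  16  13 121] [285.9 414.5] [-638.7   78.3] [  5. 137.  82.]
```

```bash
python3 -m crank '[[[0,0.001,0.04,0,0,0],[0,0,0.04,0,0,0],[0,0,0.03,0,0,0],[0,0,0.02,0,0,0],[0,0,0.01,0,0,0],[0,0,0,0,0,0]]]'
python3 -m crank '[[[0.008,0,0,0,0,0],[0.008,0,0,0,0,0],[0.008,0,0,0,0,0],[0.008,0,0,0,0,0],[0.008,0,0,0,0,0],[0.008,0,0,0,0,0],[0.008,0,0,0,0,0],[0.008,0,0,0,0,0],[0.008,0,0,0,0,0],[0.008,0,0,0,0,0],[0.008,0,0,0,0,0],[0.008,0,0,0,0,0],[0.008,0,0,0,0,0],[0.008,0,0,0,0,0],[0.008,0,0,0,0,0],[0.008,0,0,0,0,0],[0.008,0,0,0,0,0],[0.008,0,0,0,0,0],[0.008,0,0,0,0,0],[0,0,0,0,0,0]]]'
python3 - <<'E'
from h import *
need(0,112,158)
cv2.imwrite('pics/w7.png',discs())
E
```

```text
time: 17.25
tcp_pos: [0.6153, -0.1185, 0.1582]
tcp_rot: [1.906, 2.498, 0.0]
contact_force: [-0.4, -0.3, 1.1]
finger_gap: 0.188
grasp_force: 0.0
time: 19.75
tcp_pos: [0.5749, 0.0285, 0.1579]
tcp_rot: [-1.905, -2.498, -0.0]
contact_force: [0.7, -0.4, -0.0]
finger_gap: 0.192
grasp_force: 0.0
shift [82.6 -1.3 -0.1] yaw 90.0 at [ 1.3 29.4] 157.9 gap 0.192 F [ 0.7 -0.4 -0. ] t 19.75
[ 237    0   71   41 2251] [272.   16.5] [  0.2 145.1] [ 16.  99. 163.]
[ 29 119  27  17 159] [ 41.2 126.5] [-107.7  108.1] [136. 182.  77.]
[ 24 134  16  33 358] [ 31.2 148.5] [-116.1   98.2] [ 16. 114. 125.]
[ 235  180   82   87 5574] [275.3 223.5] [ 1.5 61.4] [ 15. 110. 158.]
[548 183  12  30 215] [555.1 199.6] [154.5  73.2] [ 16. 112. 135.]
[ 387  254   59   62 2641] [415.2 284.4] [69.3 29.4] [ 15. 111. 148.]
[532 363  28  53 835] [545.3 387.1] [235.9 -94.3] [112. 204.  85.]
```

```bash
python3 -m crank '[[[0.008,-0.001,0,0,0,0],[0.008,0,0,0,0,0],[0.008,0,0,0,0,0],[0.008,0,0,0,0,0],[0.008,0,0,0,0,0],[0.008,0,0,0,0,0],[0.008,0,0,0,0,0],[0.008,0,0,0,0,0],[0.006,0,0,0,0,0],[0.005,0,0,0,0,0],[0.005,0,0,0,0,0],[0.004,0,0,0,0,0],[0,0,0,0,0,0],[0,0,0,0,0,0]]]'
python3 - <<'E'
from h import *
need(0,112,158)
cv2.imwrite('pics/w8.png',discs())
E
```

```text
time: 21.55
tcp_pos: [0.552, 0.1086, 0.1579]
tcp_rot: [1.906, 2.497, 0.0]
contact_force: [-0.6, -0.8, 0.1]
finger_gap: 0.186
grasp_force: 0.0
shift [-0.7 -0.4 -0.1] yaw 89.96 at [  0.4 112.7] 157.9 gap 0.186 F [-0.6 -0.8  0.1] t 21.55
[ 59 277  36  38 772] [ 78.5 293.6] [-104.5  103.6] [142. 189.  81.]
[ 67 314  17  24 256] [ 74.7 324.8] [-115.1   80.9] [ 16. 115. 142.]
[366 379  37  28 154] [382.1 391.3] [65.2 35.1] [ 15. 118. 141.]
```

View pics/w8.png

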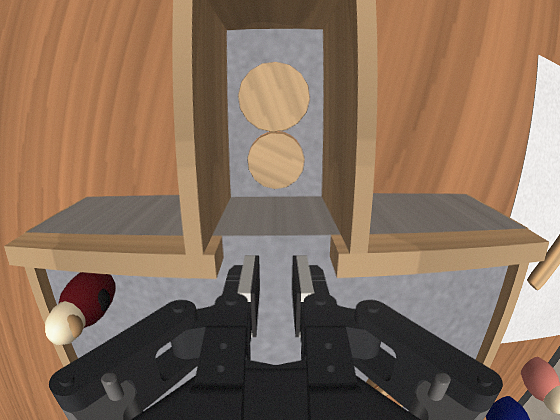

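Medium and large both lie in the slot, at (276,160) and (274,96). Next is the small base.

```bash
python3 -m crank '[[[-0.01,0,-0.02,0,0,0],[0,0,-0.06,0,0,0],[0,0,-0.06,0,0,0],[-0.04,0.03,0,0,0,-10],[0,0,0,0,0,-10],[0,0,0,0,0,-10],[0,0,0,0,0,-10],[0,0,0,0,0,-10],[0,0,0,0,0,-10],[0,0,0,0,0,-10],[0,0,0,0,0,-10],[0,0,0,0,0,-10],[0,0,0,0,0,0]]]'
python3 -c "
from h import *
need(108,22.5,158)"
```

```text
time: 23.22
tcp_pos: [0.5943, 0.0677, 0.2993]
tcp_rot: [-0.416, 3.113, -0.001]
contact_force: [0.5, -0.4, 0.1]
finger_gap: 0.19
grasp_force: 0.0
shift [-77.5 -39.3 141.4] yaw 179.87 at [30.4 62. ] 299.3 gap 0.19 F [ 0.5 -0.4  0.1] t 23.225
```

```bash
python3 -m crank '[[[-0.039,-0.02,0,0,0,0],[-0.0385,-0.0195,0,0,0,0],[0,0,0,0,0,0],[0,0,0.04,0,0,0],[0,0,0.04,0,0,0],[0,0,0.03,0,0,0],[0,0,0.02,0,0,0],[0,0,0.011,0,0,0],[0,0,0,0,0,0]]]'
python3 -c "
from h import *
need(22.5,22.5,158)"
python3 -m crank '[[[0.0066,0,0,0,0,0],[0.0066,0,0,0,0,0],[0.0066,0,0,0,0,0],[0.0066,0,0,0,0,0],[0.0066,0,0,0,0,0],[0.0066,0,0,0,0,0],[0.0066,0,0,0,0,0],[0.0066,0,0,0,0,0],[0.0066,0,0,0,0,0],[0.0066,0,0,0,0,0],[0.0066,0,0,0,0,0],[0.0066,0,0,0,0,0],[0.0066,0,0,0,0,0],[0,0,0,0,0,0],[-0.015,0,0,0,0,0],[-0.01,0,-0.04,0,0,0],[0,0,-0.06,0,0,0],[0,0,-0.04,0,0,0],[0,0,0,0,0,0]]]'
python3 -m crank '[[[0,-0.04,0,0,0,10],[0,0,0,0,0,10],[0,0,0,0,0,10],[0,0,0,0,0,10],[0,0,0,0,0,10],[0,0,0,0,0,10],[0,0,0,0,0,10],[0,0,0,0,0,10],[0,0,0,0,0,10],[-0.02,-0.04,0,0,0,0],[0,0,0,0,0,0]]]'
python3 -c "
from h import *
need(0,-16,158);cv2.imwrite('pics/w9.png',discs())"
```

```text
time: 24.35
tcp_pos: [0.6792, 0.0507, 0.1571]
tcp_rot: [0.417, -3.114, -0.0]
contact_force: [-0.2, -0.4, 0.0]
finger_gap: 0.19
grasp_force: 0.0
shift [85.2 -0.8 -0.9] yaw 179.92 at [107.7  23.2] 157.1 gap 0.19 F [-0.2 -0.4  0. ] t 24.35
time: 26.72
tcp_pos: [0.6221, 0.0345, 0.3011]
tcp_rot: [-0.418, 3.107, -0.003]
contact_force: [-0.3, 0.1, 0.1]
finger_gap: 0.187
grasp_force: 0.0
time: 28.1
tcp_pos: [0.5963, -0.0348, 0.2953]
tcp_rot: [-1.907, -2.494, 0.002]
contact_force: [0.8, 0.6, 0.6]
finger_gap: 0.189
grasp_force: 0.0
shift [ 21.2  -4.9 137.3] yaw 89.86 at [  5.2 -37.3] 295.3 gap 0.189 F [0.8 0.6 0.6] t 28.1
[255   0  34  10 332] [271.4   4.4] [  2.  129.5] [ 16.  98. 174.]
[544   0  16  10  85] [553.8   3. ] [304.5 189.5] [ 13. 140. 149.]
[479  67  44  60 935] [500.4  96.9] [217.5  68.2] [ 16. 102. 174.]
[252 113  33  34 895] [268.  129.4] [-0.9 24.8] [ 15. 106. 174.]
[362 263  30  32 331] [375.  275.8] [ 100.3 -109.9] [ 92. 137.  90.]
[ 250  321   52   44 1931] [275.3 342.9] [   4.5 -190.1] [ 13. 127. 152.]
[380 341  16  17 106] [387.5 349.1] [ 130.4 -207.5] [ 13. 131. 145.]
[155 342  17  16 103] [163.1 349.2] [-121.7 -207.9] [ 13. 133. 135.]
[143 366  55  45 265] [176.  385.5] [-117.7 -270. ] [ 13. 132. 140.]
[354 366  55  45 261] [374. 385.] [ 125.1 -268.6] [ 12. 132. 144.]
```

```bash
python3 -m crank '[[[0.021,-0.0055,0,0,0,0],[0,0,0.04,0,0,0],[0,0,0.04,0,0,0],[0,0,0.03,0,0,0],[0,0,0.02,0,0,0],[0,0,0.007,0,0,0],[0,0,0,0,0,0]]]'
python3 -m crank '[[[0.007,0,0,0,0,0],[0.007,0,0,0,0,0],[0.007,0,0,0,0,0],[0.007,0,0,0,0,0],[0.007,0,0,0,0,0],[0.007,0,0,0,0,0],[0.007,0,0,0,0,0],[0.007,0,0,0,0,0],[0.007,0,0,0,0,0],[0.007,0,0,0,0,0],[0.007,0,0,0,0,0],[0,0,0,0,0,0]]]'
python3 -c "
from h import *
need(0,118,158);cv2.imwrite('pics/w10.png',discs())"
```

```text
time: 29.02
tcp_pos: [0.5872, -0.0147, 0.1603]
tcp_rot: [1.905, 2.497, 0.0]
contact_force: [-0.7, 0.1, 0.4]
finger_gap: 0.19
grasp_force: 0.0
time: 30.52
tcp_pos: [0.5666, 0.0598, 0.1599]
tcp_rot: [-1.905, -2.498, -0.0]
contact_force: [0.3, -0.2, -0.2]
finger_gap: 0.185
grasp_force: 0.0
shift [56.2 -1.6  1.9] yaw 90.0 at [ 1.6 61.8] 159.9 gap 0.185 F [ 0.3 -0.2 -0.2] t 30.525
[ 237    0   71  109 5719] [272.6  48.8] [  0.6 164.6] [ 16.  97. 176.]
[ 37 185  30  29 360] [ 53.3 196.8] [-106.9  105.7] [134. 182.  78.]
[ 244  198   63   68 3397] [275.3 231.8] [ 1.7 89.3] [ 15. 110. 170.]
[539 203  21  41 457] [551.3 226.7] [159.2  89. ] [ 16. 109. 159.]
[ 39 210  16  32 339] [ 46.5 224.3] [-115.4   91.2] [ 16. 113. 128.]
[517 381  33  39 821] [533.2 402.2] [235.  -83.7] [114. 206.  87.]
[485 395  19  25 229] [494.8 409.8] [181.7 -73.1] [ 13. 134. 158.]
```

```bash
python3 -m crank '[[[0.007,-0.0016,0,0,0,0],[0.007,0,0,0,0,0],[0.007,0,0,0,0,0],[0.007,0,0,0,0,0],[0.006,0,0,0,0,0],[0.006,0,0,0,0,0],[0.006,0,0,0,0,0],[0.005,0,0,0,0,0],[0.005,0,0,0,0,0],[0,0,0,0,0,0],[0,0,0,0,0,0],[-0.015,0,0,0,0,0],[-0.01,0,-0.03,0,0,0],[0,0,-0.05,0,0,0],[0,0,-0.05,0,0,0],[0,0,0,0,0,0],[0,0,0,0,0,0]]]'
python3 - <<'E'
from h import *
need(0,118,158)
ci=env.camera_info('wrist');im=discs();h=cv2.cvtColor(im,cv2.COLOR_BGR2HSV)
cv2.imwrite('pics/w11.png',im)
c=cv2.HoughCircles(cv2.GaussianBlur(h[:,:,1],(3,3),0),cv2.HOUGH_GRADIENT,1,15,param1=100,param2=18,minRadius=10,maxRadius=35)
for x,y,r in c[0]:
    p=np.round(box(cast('wrist',(x,y),.025,ci))[0]*1000,1)
    if abs(p[0])<40: print(x,y,r,p,h[int(y),int(x)])
E
```

```text
time: 32.7
tcp_pos: [0.5572, 0.088, 0.2895]
tcp_rot: [1.907, 2.497, -0.0]
contact_force: [0.6, 0.1, 0.1]
finger_gap: 0.187
grasp_force: 0.0
shift [ 26.6  -0.  131.5] yaw 89.92 at [-0.  91.4] 289.5 gap 0.187 F [0.6 0.1 0.1] t 32.7
[ 253   60   44   77 2397] [274.8  95.7] [ -0.3 180.5] [ 16.  96. 180.]
[471 163  49  63 911] [495.3 194.5] [214.3 102.5] [ 16. 100. 175.]
[142 181  24  31 285] [155.6 192.3] [-103.  103.] [ 57. 135.  97.]
[356 369  15  16  68] [362.2 376.1] [ 100.3 -115. ] [134. 187.  82.]
[143 391  27  20  80] [157.7 399.4] [-151.3 -168.8] [ 14. 122. 136.]
[380 391  29  20  80] [392.9 399.5] [ 150.7 -168.8] [ 14. 118. 138.]
274.5 81.5 21.8 [ -0.7 198.2] [ 16  96 184]
283.5 393.5 26.6 [  12.1 -230.1] [75 15 34]
273.5 379.5 34.4 [  -2.9 -196.6] [ 0 11 23]
276.5 117.5 18.8 [  1.3 161.2] [ 16  92 188]
257.5 389.5 16.6 [ -27.1 -220.5] [150  21  24]
```

```bash
python3 - <<'E'
from h import *
im=cv2.imread('pics/w11.png');h=cv2.cvtColor(im,cv2.COLOR_BGR2HSV)
print(cv2.blur(h[:,:,2],(3,3))[54:180:4,240:312:4]); print(cv2.blur(h[:,:,1],(3,3))[54:180:4,240:312:4])
E
```

```text
[[ 86 102 137 136 143 131 131 136 139 139 136 135 139 136 140 137 133  90]
 [ 83 101 138 138 137 131 133 129 131 144 140 139 137 145 136 136 138  89]
 [ 83 102 143 133 131 136 163 190 179 178 177 173 137 135 137 133 136  90]
 [ 85  99 137 134 137 170 182 187 187 173 176 183 186 140 137 135 138  90]
 [ 85 100 136 138 167 170 174 189 186 174 179 175 187 179 134 137 137  89]
 [ 84  96 132 137 186 173 171 184 185 182 175 172 185 185 138 136 140  90]
 [ 85  99 135 139 180 182 172 179 186 188 177 175 179 184 151 136 138  90]
 [ 84  98 135 133 176 184 179 173 186 185 185 176 172 187 159 131 138  90]
 [ 83  97 134 136 177 183 183 169 183 182 189 174 172 185 139 136 141  92]
 [ 83  97 141 134 155 178 183 172 175 185 187 179 172 168 139 136 134  90]
 [ 83  96 137 131 135 170 183 184 171 184 184 186 181 138 138 134 135  90]
 [ 83  94 133 134 132 133 160 185 178 179 184 168 138 135 136 138 135  89]
 [ 82  91 136 134 134 136 134 165 201 186 168 138 137 142 135 139 139  90]
 [ 81  91 135 133 135 137 171 180 201 185 190 183 142 136 134 140 138  89]
 [ 81  91 133 130 136 146 177 178 200 186 191 179 
[... 3001 characters left out ...]
  6   9   6   9  11 110]
 [103 102  26  27  29  28  26  27  28  29  29  25  27  29  30  30  32  94]
 [102  36  32  31  28  31  30  30  28  31  30  31  28  33  28  30  31  35]
 [ 81  55  18  17  17  16  20  17  17  16  17  17  17  18  15  16  14  67]
 [103  80   7   7   9   9   8   8   9   8   8   7   9   7   8   6   9  80]
 [ 94  86   8   7   7   7   9   9   8   7   7   9   7   8  10   7   8  79]
 [ 94  91   7   8   7   9   8   8   7   6   8   8   8   8   8   8   8  84]
 [ 94  55   8   8   9   7   9   7   8   7   7   9   7   8   8   9   8  34]
 [ 15   8   8   8   7   8   8   8   8   8  10   8   7   7   7   9   8   8]
 [  8   9   9   9   7   9   8   7   8   8   8   8   9   9   7   9   8   9]]
```

```bash
python3 -m crank '[[[-0.05,0,0,0,0,0],[-0.05,0,0,0,0,0],[0,0,0,0,0,0],[0,0,0,0,0,0]]]'
python3 - <<'E'
from h import *
im=discs();ci=env.camera_info('wrist')
a=cv2.imread('pics/w11.png');print(discs('top').shape)
g=cv2.Canny(cv2.resize(a[90:145,245:305],None,fx=4,fy=4,interpolation=cv2.INTER_CUBIC),30,80)
c=cv2.HoughCircles(cv2.resize(cv2.cvtColor(a,cv2.COLOR_BGR2GRAY)[90:145,245:305],None,fx=4,fy=4,interpolation=cv2.INTER_CUBIC),cv2.HOUGH_GRADIENT,1,8,param1=50,param2=14,minRadius=50,maxRadius=80)
print([(x/4+245,y/4+90,r/4) for x,y,r in c[0][:6]])
E
```

```text
time: 33.25
tcp_pos: [0.5829, -0.0076, 0.2886]
tcp_rot: [-1.905, -2.495, 0.001]
contact_force: [0.4, 0.1, -0.2]
finger_gap: 0.19
grasp_force: 0.0
[ 256    0   39   41 1234] [276.   19.3] [-1.000e-01  1.442e+02] [ 16. 100. 166.]
[516   0  44  25 511] [544.2   7.9] [273.7 204.7] [ 13. 131. 146.]
[143  65  16  21 147] [150.3  73.3] [-102.5  105.2] [ 46. 126. 110.]
[483  89  46  63 953] [505.2 120.7] [214.3  76.1] [ 16. 101. 174.]
[155 342  17  16 103] [163.1 349.1] [-123.9 -171.8] [ 15. 112. 145.]
[380 342  16  16 105] [387.6 349.1] [ 121.9 -171.5] [ 15. 112. 147.]
[250 345  52  20 916] [275.1 353.5] [  -1.2 -169.8] [ 15. 117. 146.]
[144 366  54  44 261] [176.4 385.2] [-119.3 -231.8] [ 13. 132. 137.]
[354 366  55  45 257] [374. 385.] [ 116.7 -230.8] [ 13. 132. 141.]
[ 82 195  20  20 296] [ 91.6 204.5] [ 74.4 472.9] [174. 161. 131.]
[552 317   8  18  71] [556.4 327. ] [-612.  -730.1] [ 14. 111. 156.]
[526 320  29  22 328] [539.3 331.4] [-610.9 -678.5] [ 14. 113. 143.]
[512 352  27  19 230] [526.9 363.3] [-684.6 -615.3] [ 14. 115. 151.]
[535 358  11  11  66] [540.2 363.4] [-694.9 -651.9] [ 14. 111. 148.]
(420, 560, 3)
[(np.float32(275.875), np.float32(119.375), np.float32(16.825)), (np.float32(274.375), np.float32(114.625), np.float32(13.725)), (np.float32(273.875), np.float32(118.875), np.float32(19.025)), (np.float32(277.625), np.float32(118.125), np.float32(18.475)), (np.float32(275.875), np.float32(116.625), np.float32(15.975)), (np.float32(274.625), np.float32(112.625), np.float32(15.275))]
```

No base remains on the deck, and a small circle (r about 14 px at (274,115)) shows on top of the medium one: the small base is lying on it inside the slot, well below the 74 mm limit.

```bash
python3 -c "
from workcell import env
print(env.close_job())"
```

```text
the job is handed in; nothing more can be done
None
```

I swept all three bases through the gate in order (large, medium, small) and handed the job in at about 33 s; the last camera check indicated the small one is lying on top of the medium one in the slot, and no result came back.

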